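# Snap the cap onto the open cruet and keep it pressed

### The arm

A 6-joint arm with a two-finger parallel gripper is mounted at the origin on a cart in front of the work surface, level with it; the furniture and walls round the work are solid. World frame = base frame: x ahead of the robot, y to its left, z up, the work surface at z = 0. Lengths are in mm, angles in degrees, forces in N, time in s.
With the tool pointing down it reaches from about 350 to 850 mm from the base axis. Payload 8.1 kg.
Tool frame: the origin (TCP) lies on the centre line of the jaws, within the pads' length; the fingertips stand 19 mm ahead of it and the grasp point (between the pads) is the TCP; z points along the fingers, y is the line along which they close (so a half turn about z gives the same grasp; the last joint's range is limited). The gripper opens to 85 mm and grips with 20 to 120 N. Pads are 22 mm wide; open, the fingers measure 114 mm over their backs; the gripper's body (76 mm by 85 mm) begins 54 mm behind the grasp point. The pads swing forward as they close: fully open they stand 13 mm farther back than shut.
Start: joints at [-72.846, 7.471, 85.268, -0, 87.261, -4.893], TCP at [225.244, -556.121, 250.292] pointing down, gripper open.
Joint ranges: [-169.43, 169.43], [-51.17, 129.36], [1.28, 143.12], [-76.62, 256.62], [0, 156.53], [-152.29, 152.29]. Speed limits (degrees/s): [136.94, 136.94, 159.86, 180, 180, 180].

### API

Orientations are given as [roll, pitch, yaw] about the fixed x, y, z axes, in that order (R = Rz(yaw) Ry(pitch) Rx(roll)).
In Python, from bench import r gives the robot as it stands. The module is installed in compiled form; this text tells all that it offers.
- The arm moves only by the tool servo_tool, never from a script. Its arguments are lists of equal length, an entry for each row: "fingers": the finger opening in m, from 0 to 0.0854; "linear": the shift along the tool's x, y, z in m, a list of three; "rotation": the turn, a rotation vector about the tool's x, y, z in degrees, a list of three. A call has 1 to 10 rows; each row is the pose to reach, as a shift and turn from the pose commanded when the call began, along the tool's axes at that moment; what a row does not reach only later rows make up. A row lasts 1/10 s, in which the tool goes at most 50 mm and 8.59 degrees, less where a joint would pass 70% of its speed; a pose out of reach is approached as far as the arm can. A call with a gripper value outside its range is refused whole. The fingers move at their own pace and stop on an object; "force" is the grip in N (left out, the last holds). Time passes only in rows, so rows that repeat a pose let the fingers close. It gives the time, the measured TCP pose, the force, the opening and the grip force at its end, in the units of the state.
- r.sense(): the state, without advancing time (a new reading comes with each control period).
- r.snapshot(name): name is "scene" or "top" or "wrist"; returns a dict with "frame" (480x640x3 uint8, red, green, blue), "fx", "fy", "cx", "cy" (pixels), "camera_from_world" (4x4, takes a point from world to camera coordinates). Camera axes: x right, y up, looking along -z (the intrinsics and any distortion apply to the point x, -y, -z); pixel columns grow to the right and rows downward; lengths in mm; the calibration is good to about 2 mm. A picture is of the moment at which its call begins. There is no depth.
- r.hand_in(): hands the job in; it is judged then, once.
The state is a dict: "time": time; "joint_pos": joint angles; "qd": joint speeds; "joint_efforts": joint torques, N m; "tool_pos": TCP position; "tcp_rot": TCP orientation; "ft_force": force on the tool from outside, world axes, zero at the start; "wrist_torque": the same for the moment, N m; "finger_gap": finger opening in mm; "grip_force": force on a finger pad.
Only numpy, scipy, OpenCV 4.12 (cv2) and the standard library are available. Lean on these libraries where they do the work, as an engineer would, in place of code of your own. Each camera call takes 0.05 s, during which the arm holds its last target. There are 200 camera calls.

### The job

Take the loose red cap, set it squarely over the bare metal neck of the open white cruet and press it straight down until it clicks fully home. Do not let go after the click: the job finishes with the gripper still bearing down on the cap with about 10 N, so that the soft seal under it stays squeezed. Leave the spice jar, the garlic and the small cream pot where they are.

Things in the scene. Friction and masses are not known exactly. Their poses are not given: they have to be found in the camera images.
- cap_center (a point): centre (26 mm above its mouth) of the loose red ribbed plastic cap, standing mouth down on the worktop, 52 mm tall, 50 g. Round body 38 mm in diameter, to be gripped across it, with a flange 50 mm in diameter and 3 mm thick round the mouth, on which fingertips may bear down. z axis up along the cap; yaw does not matter.
- cap_mouth (a point): centre of the red cap's mouth, on its underside, 26 mm below cap_center; z axis up along the cap. The bore is 30 mm deep; a snap lip narrows the mouth to 24 mm.
- neck_seat (a point): on the open cruet: centre of the flat steel deck at the foot of its neck, 100 mm above the worktop, z up. The cruet is a white ceramic bottle 65 mm in diameter on a black 74 mm foot stuck to the worktop (it cannot move). The set-down cap rests with its mouth about 16 mm above here; home, it is less than 3.8 mm above.
- neck_tip (a point): top of the open cruet's bare steel neck, 27 mm above neck_seat. The neck is 21 mm in diameter, tapered to 12 mm over its top 7 mm, with four sprung grey snap wedges round it: pressing the cap down meets a resistance rising to about 6 to 10 N (mouth 9 mm above neck_seat) that drops to 3 N and then vanishes as its lip clicks under the wedges (mouth 4 mm above).
- seal (a joint): how far the black rubber seal (5 mm thick) on the deck round the neck's foot is squeezed, m: 0 free, 0.004 at its stop; a spring of 3 N per mm. The click comes at about 0.0012; 10 N of pressing gives about 0.0033. While the cap touches it, the cap's mouth is 5 mm minus this value above neck_seat.
- closed_cruet: the twin of the open cruet, already closed with a blue cap, fixed, 154 mm tall; origin at the centre of its foot on the worktop. The two cruets may stand either way round. Nothing to do there.
- spice_a: spice jar with a red lid, 45 mm wide, 108 mm tall, bystander; origin under its centre
- garlic: garlic bulb, 60 mm, bystander; origin under its centre
- cream_pot: small white pot with a red lid, 58 mm wide, 50 mm tall, bystander; origin under its centre

How it is judged:
By the outcome, as a careful person would: the job done as asked, in the order asked, and still so for the second after the job is handed in, while the arm keeps its last pose, push and grip.
It also fails if it takes over 53 s, if anything falls off the work surface, if the arm or the gripper's body presses on something with over 40 N, if the wrist force passes 120 N, or if a joint passes its speed limit or range.

## Working session

There is one attempt and no reset: what is moved stays moved. The work goes in short steps, Python scripts to look and compute and a tool call to move; the robot and the scene stay as the last step left them, time stands still between calls to the robot, and variables do not carry over. Pictures are saved under pics/ and viewed, at most 10 in all, crops included, and the job is handed in when it is done.

Besides the shell and the picture viewer there is one more tool, called after "Call:" as name(argument=value, ...) on one line, values as JSON. servo_tool: Moves the arm, as the interface text tells. Its arguments: {"type":"object","properties":{"fingers":{"type":"array","items":{"type":"number"}},"linear":{"type":"array","items":{"type":"array","items":{"type":"number"}}},"rotation":{"type":"array","items":{"type":"array","items":{"type":"number"}}},"force":{"type":"number"}},"required":["fingers","linear","rotation"]}

```bash
mkdir -p pics; cat > h.py <<'E'
import numpy as np, cv2
from bench import r
def snap(n,f):
    s=r.snapshot(n); cv2.imwrite('pics/'+f,cv2.cvtColor(s['frame'],cv2.COLOR_RGB2BGR)); return s
def ray(s,u,v):
    T=np.array(s['camera_from_world']);R=T[:3,:3];t=T[:3,3]
    d=R.T@np.array([(u-s['cx'])/s['fx'],-(v-s['cy'])/s['fy'],-1.]);return -R.T@t,d
def at_z(s,u,v,z):
    o,d=ray(s,u,v);return o+d*(z-o[2])/d[2]
def proj(s,p):
    T=np.array(s['camera_from_world']);c=T[:3,:3]@p+T[:3,3]
    return s['cx']+s['fx']*c[0]/-c[2], s['cy']-s['fy']*c[1]/-c[2]
E
python3 - <<'E'
from h import *
import pickle
S={n:snap(n,n+'0.png') for n in('top','scene')}
pickle.dump(S,open('s0.pkl','wb'))
for n in S: print(n,ray(S[n],320,240),{k:v for k,v in S[n].items() if k not in('frame','camera_from_world')})
print(r.sense())
E
```

```text
top (array([ 434.08081602,  -18.02690288, 1167.40401834]), array([ 0.12021041, -0.00912434, -0.99312288])) {'fx': 575.8651321425091, 'fy': 575.8651321425091, 'cx': 304.0410703274038, 'cy': 244.4173708949456}
scene (array([ -3.49241248, 926.04946818, 842.72093005]), array([ 0.42634272, -0.71557069, -0.55366344])) {'fx': 622.9008440112605, 'fy': 622.9008440112605, 'cx': 308.9138117304898, 'cy': 243.7362606536312}
{'time': 0.1, 'joint_pos': array([-7.28465034e+01,  7.51137973e+00,  8.53233305e+01,  1.14400647e-03,
        8.72608707e+01, -4.89269069e+00]), 'qd': array([ 0.05790987, -0.109201  , -0.13320439,  0.04808806, -0.04987051,
       -0.08554284]), 'joint_efforts': array([ 1.19263754e-03, -5.70954180e+01, -5.01939833e+01, -2.05920769e-04,
        8.14680388e-03, -2.51801788e-05]), 'tool_pos': array([ 225.10694962, -555.67560345,  249.3402681 ]), 'tcp_rot': array([-1.79904865e+02, -9.29052449e-03,  2.20461240e+01]), 'ft_force': array([0.11638   , 0.12801084, 0.1902082 ]), 'wrist_torque': array([-0.00923394,  0.03296911,  0.03856774]), 'grip_force': 0.0, 'finger_gap': 85.4625312145863}
```

View pics/top0.png

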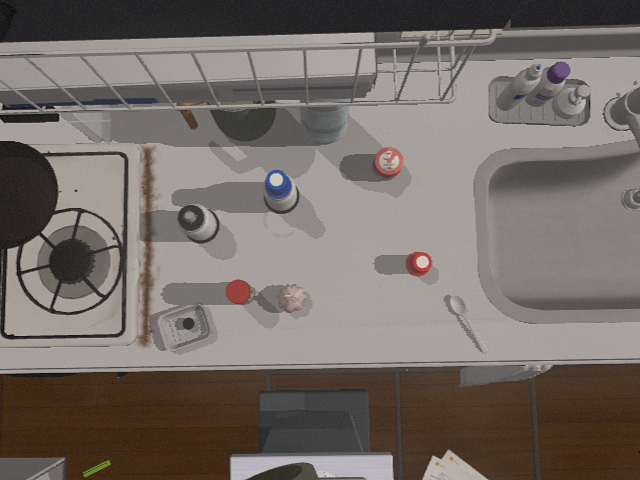

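View pics/scene0.png

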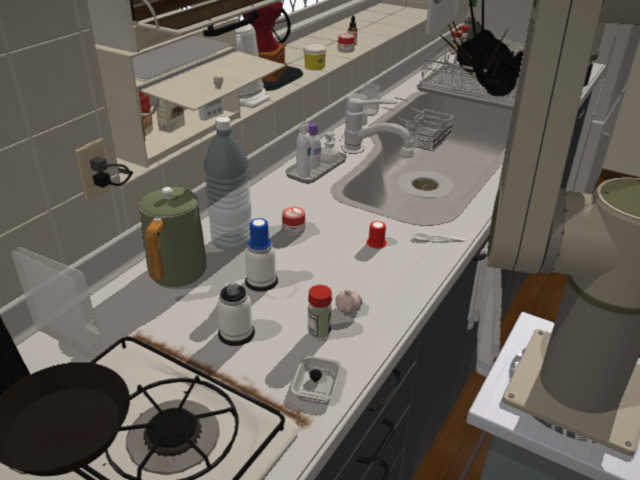

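The top view shows the cap at about (420,264), the open cruet's neck at about (192,217) and the blue-capped twin at (278,185). In the scene view the cap is at (377,235) and the open neck at about (234,292). I'll enlarge both for precision.

```bash
python3 - <<'E'
from h import *
import pickle
S=pickle.load(open('s0.pkl','rb'))
def crop(n,u,v,w,h,k): return cv2.resize(cv2.cvtColor(S[n]['frame'][v:v+h,u:u+w],cv2.COLOR_RGB2BGR),None,fx=k,fy=k,interpolation=cv2.INTER_CUBIC)
im=np.vstack([np.hstack([crop('top',160,180,75,75,4),crop('top',380,230,75,75,4)]),np.hstack([crop('scene',200,275,75,75,4),crop('scene',340,210,75,75,4)])])
cv2.imwrite('pics/c.png',im)
for n,(u,v),z in [('top',(192,217),127),('top',(202,225),0),('top',(422.5,262),52),('top',(275,180),154),('top',(239,292),108),('top',(292,298),25),('top',(389,162),50),('scene',(377,246),0),('scene',(236,333),0),('top',(280,195),0)]: print(n,u,v,at_z(S[n],u,v,z))
E
```

```text
top 192 217 [607.18555564 206.43353174 127.        ]
top 202 225 [611.24069783 213.10695608   0.        ]
top 422.5 262 [ 522.30941054 -225.60102983   52.        ]
top 275 180 [666.87539003  51.23409027 154.        ]
top 239 292 [468.95245675 123.07637907 108.        ]
top 292 298 [457.97875666  29.1532243   25.        ]
top 389 162 [ 722.11369094 -167.95433991   50.        ]
scene 377 246 [ 515.93428525 -214.54125074    0.        ]
scene 236 333 [612.71480351 213.28652168   0.        ]
top 280 195 [670.4883407   51.79980769   0.        ]
```

View pics/c.png

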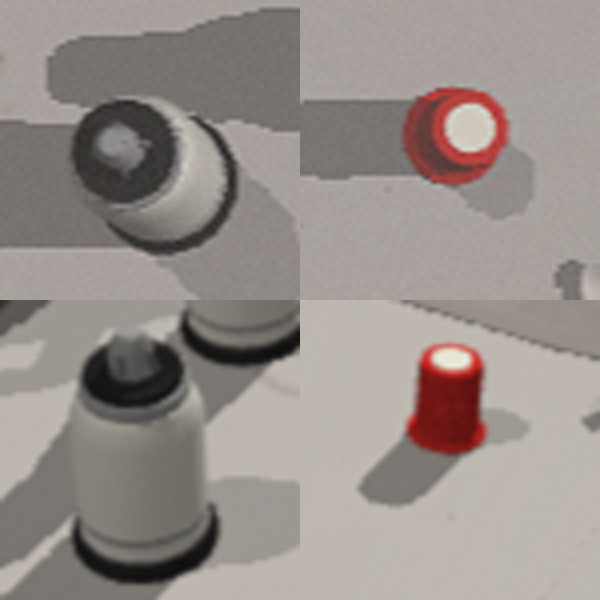

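The crop shows the cap's white top at full-image (422.5,262) and the neck tip at about (188,216), with the black seal centred at about (191.5,218). Next I move above the cap.

Call:
servo_tool(fingers=[0.085, 0.085, 0.085, 0.085, 0.085, 0.085, 0.085, 0.085, 0.085, 0.085], linear=[[0.044, -0.021, 0], [0.088, -0.043, 0], [0.133, -0.065, 0], [0.177, -0.086, 0], [0.222, -0.108, 0.01], [0.266, -0.13, 0.03], [0.31, -0.151, 0.05], [0.355, -0.173, 0.07], [0.399, -0.194, 0.09], [0.399, -0.194, 0.09]], rotation=[[0, 0, 0], [0, 0, 0], [0, 0, 0], [0, 0, 0], [0, 0, 0], [0, 0, 0], [0, 0, 0], [0, 0, 0], [0, 0, 0], [0, 0, 0]])

```text
time: 1.1
tool_pos: [523.0, -222.0, 157.1]
tcp_rot: [-179.8, 0.1, 22.2]
ft_force: [-0.2, -0.9, -0.8]
finger_gap: 84.9
grip_force: 0.0
```

```bash
python3 - <<'E'
from h import *
import pickle
s=snap('wrist','w1.png');pickle.dump(s,open('w1.pkl','wb'))
q=r.sense();print(q['tool_pos'],q['tcp_rot'],q['joint_pos'],q['ft_force'])
hsv=cv2.cvtColor(s['frame'],cv2.COLOR_RGB2HSV)
m=((hsv[...,1]>150)&((hsv[...,0]<8)|(hsv[...,0]>172))).astype(np.uint8)
n,l,st,c=cv2.connectedComponentsWithStats(m)
for i in range(1,n):
    if st[i,4]>200: print(st[i],c[i])
print([proj(s,np.array([522,-225.,z])) for z in(0,52)])
E
```

```text
[ 523.0376338  -222.28992845  157.20801034] [-1.79764474e+02  1.01972400e-01  2.22644909e+01] [-2.82376868e+01  6.40591262e+00  9.63087988e+01  7.28374676e-02
  7.75319012e+01  3.94821535e+01] [-1.29213961  1.84874469 -0.41773571]
[ 287  199   60   75 2608] [316.36733129 230.47622699]
[(np.float64(317.62870921178387), np.float64(229.15256990545012)), (np.float64(318.03867656531725), np.float64(250.24005724701286))]
```

View pics/w1.png

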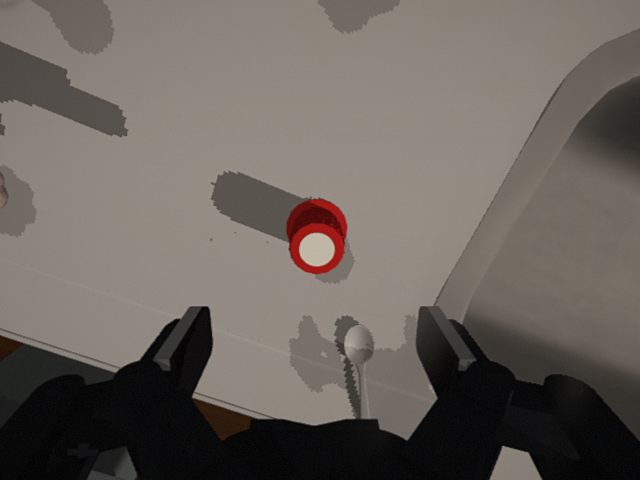

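The wrist view shows the cap top at (316.5,249) and the flange centre at about (317,228), centred between the fingers. The estimate is good to about 1 mm, so I descend and grip.

Call:
servo_tool(fingers=[0.085, 0.085, 0.085, 0.085, 0.085, 0.085], linear=[[-0.001, 0.001, 0.03], [-0.001, 0.001, 0.06], [-0.001, 0.001, 0.09], [-0.001, 0.001, 0.115], [-0.001, 0.001, 0.132], [-0.001, 0.001, 0.132]], rotation=[[0, 0, 0], [0, 0, 0], [0, 0, 0], [0, 0, 0], [0, 0, 0], [0, 0, 0]])

```text
time: 1.75
tool_pos: [519.0, -227.7, 25.5]
tcp_rot: [-179.8, 0.2, 22.0]
ft_force: [-0.0, 0.4, 0.0]
finger_gap: 85.2
grip_force: 0.0
```

Call:
servo_tool(fingers=[0.05, 0.03, 0.03, 0.03, 0.03, 0.03, 0.03, 0.03], linear=[[0, 0, 0], [0, 0, 0], [0, 0, 0], [0, 0, 0], [0, 0, 0], [0, 0, 0], [0, 0, 0], [0, 0, 0]], rotation=[[0, 0, 0], [0, 0, 0], [0, 0, 0], [0, 0, 0], [0, 0, 0], [0, 0, 0], [0, 0, 0], [0, 0, 0]], force=60)

```text
time: 2.55
tool_pos: [522.8, -228.5, 30.1]
tcp_rot: [179.9, -0.1, 22.1]
ft_force: [-1.0, 0.3, 6.3]
finger_gap: 36.8
grip_force: 59.8
```

```bash
python3 - <<'E'
from h import *
snap('wrist','w2.png')
for i in range(4):
    q=r.sense();print(q['tool_pos'],q['tcp_rot'],q['ft_force'],q['grip_force'],q['finger_gap'],q['qd'].round(2));r.snapshot('wrist')
E
```

```text
[ 522.77784565 -228.50859881   30.09223635] [ 1.79874376e+02 -9.06649102e-02  2.20556931e+01] [-1.33582373  0.11122953  5.91973404] 59.77029469795525 36.81634967478716 [-0.   -0.03 -0.02  0.03 -0.06  0.01]
[ 522.78537238 -228.51995442   30.09888025] [ 1.79872156e+02 -8.99156299e-02  2.20577498e+01] [-1.25141803 -0.50266884  6.7201512 ] 59.7706078318879 36.584426324233405 [-0.06  0.06 -0.03 -0.05  0.03  0.05]
[ 522.78144315 -228.49751441   30.09031108] [ 1.79874484e+02 -8.97519136e-02  2.20575251e+01] [-1.08585702 -0.24961694  6.54058951] 59.771103048697114 36.47652707612807 [ 0.03 -0.01 -0.08 -0.07  0.06 -0.03]
[ 522.795396   -228.49845776   30.09741074] [ 1.79872723e+02 -9.12343348e-02  2.20554475e+01] [-0.70216396 -0.30947825  5.87128781] 59.76998842321336 36.621821579061134 [-0.04  0.04 -0.1   0.02 -0.08  0.04]
```

View pics/w2.png

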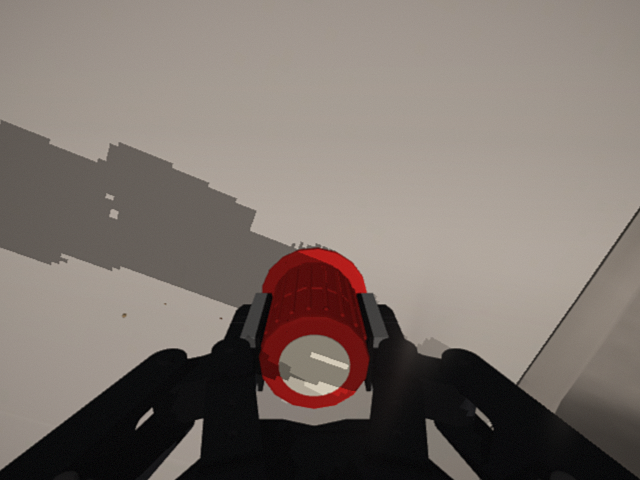

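The cap is held upright between the pads, its top centre at (314.5,371) in the wrist view. I lift it, then measure the cap in the hand and the neck.

Call:
servo_tool(fingers=[0.03, 0.03, 0.03, 0.03, 0.03, 0.03, 0.03], linear=[[0, 0, -0.02], [0, 0, -0.06], [0, 0, -0.1], [0, 0, -0.14], [0, 0, -0.17], [0, 0, -0.17], [0, 0, -0.17]], rotation=[[0, 0, 0], [0, 0, 0], [0, 0, 0], [0, 0, 0], [0, 0, 0], [0, 0, 0], [0, 0, 0]])

```text
time: 3.5
tool_pos: [522.3, -228.1, 199.7]
tcp_rot: [179.9, -0.1, 22.1]
ft_force: [0.3, 0.2, -0.5]
finger_gap: 36.4
grip_force: 60.0
```

```bash
python3 - <<'E'
from h import *
import pickle
from scipy.spatial.transform import Rotation as Ro
s=snap('wrist','w3.png');q=r.sense()
print(q['tool_pos'],q['tcp_rot'],q['ft_force'],q['grip_force'],q['finger_gap'])
p=q['tool_pos'];R=Ro.from_euler('xyz',q['tcp_rot'],degrees=True).as_matrix()
hsv=cv2.cvtColor(s['frame'],cv2.COLOR_RGB2HSV)
m=((hsv[...,1]>130)&((hsv[...,0]<8)|(hsv[...,0]>172))).astype(np.uint8)
n,l,st,c=cv2.connectedComponentsWithStats(m)
for i in range(1,n):
    if st[i,4]>200: print(st[i],c[i])
for d in(22,26,30,34):print(d,'mouth',proj(s,p+R@[0,0,d]),'flange edge', proj(s,p+R@[25,0,d]),proj(s,p+R@[0,25,d]),'top',proj(s,p+R@[0,0,d-52]))
S=pickle.load(open('s0.pkl','rb'))
print(at_z(S['top'],188,215.5,127),at_z(S['top'],191.5,217.75,104))
E
```

```text
[ 521.50169358 -227.69776768  198.02795121] [-1.79996611e+02  4.33082909e-03  2.20522419e+01] [ 1.20242678 -0.00213993 -1.89297996] 60.018139109015465 36.45237627845787
[  258   248   112   161 10958] [314.06114254 317.96285819]
22 mouth (np.float64(312.1989008625765), np.float64(305.98231426624386)) flange edge (np.float64(312.1252505634986), np.float64(255.05095233783044)) (np.float64(366.32830001619203), np.float64(305.9401618012354)) top (np.float64(311.7700980699037), np.float64(382.9636058152871))
26 mouth (np.float64(312.2214373553005), np.float64(301.93642569805985)) flange edge (np.float64(312.15059507723606), np.float64(252.0209452309815)) (np.float64(365.1264542723677), np.float64(301.89637575508743)) top (np.float64(311.81577049782464), np.float64(374.7642131116568))
30 mouth (np.float64(312.242976597068), np.float64(298.0695697013939)) flange edge (np.float64(312.1747664079508), np.float64(249.13119541741992)) (np.float64(363.977776027514), np.float64(298.0314795469662)) top (np.float64(311.85860588532995), np.float64(367.07414319955774))
34 mouth (np.float64(312.26358334831036), np.float64(294.37012008867936)) flange edge (np.float64(312.19784417190226), np.float64(246.3721845518776)) (np.float64(362.8788135780992), np.float64(294.3338594147501)) top (np.float64(311.89886061284847), np.float64(359.8473691013544))
[610.12654894 213.82468958 127.        ] [609.6073067  212.33089552 104.        ]
```

View pics/w3.png

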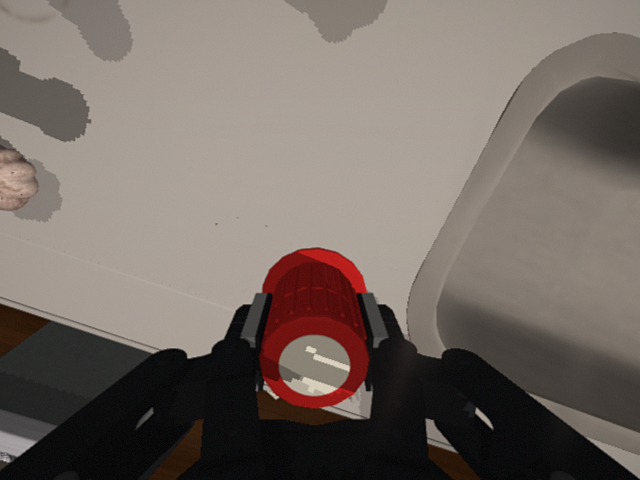

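The cap is seated squarely in the grip: flange edge at row 248, top centre at (314.5,371), unchanged since before the lift. I stage 60 mm short of the neck so that it stays visible.

Call:
servo_tool(fingers=[0.03, 0.03, 0.03, 0.03, 0.03, 0.03, 0.03, 0.03, 0.03, 0.03], linear=[[0.009, -0.018, 0], [0.028, -0.055, 0], [0.049, -0.098, 0], [0.07, -0.14, 0], [0.092, -0.183, 0], [0.113, -0.226, 0], [0.134, -0.268, 0], [0.156, -0.311, 0], [0.176, -0.351, 0], [0.188, -0.375, 0]], rotation=[[0, 0, 0], [0, 0, 0], [0, 0, 0], [0, 0, 0], [0, 0, 0], [0, 0, 0], [0, 0, 0], [0, 0, 0], [0, 0, 0], [0, 0, 0]])

```text
time: 4.55
tool_pos: [553.6, 193.4, 196.0]
tcp_rot: [-179.9, 0.2, 22.2]
ft_force: [-0.4, -1.3, 0.1]
finger_gap: 36.6
grip_force: 60.1
```

Call:
servo_tool(fingers=[0.03, 0.03, 0.03, 0.03, 0.03, 0.03, 0.03, 0.03], linear=[[0, 0, 0], [0, 0, 0], [0, 0, 0], [0, 0, 0], [0, 0, 0], [0, 0, 0], [0, 0, 0], [0, 0, 0]], rotation=[[0, 0, 0], [0, 0, 0], [0, 0, 0], [0, 0, 0], [0, 0, 0], [0, 0, 0], [0, 0, 0], [0, 0, 0]])

```text
time: 5.35
tool_pos: [555.3, 190.1, 198.4]
tcp_rot: [180.0, -0.0, 22.0]
ft_force: [0.0, 0.7, -1.0]
finger_gap: 36.5
grip_force: 60.1
```

```bash
python3 - <<'E'
from h import *
import pickle
s=snap('wrist','w4.png');q=r.sense();pickle.dump((s,q),open('w4.pkl','wb'))
print(q['tool_pos'],q['tcp_rot'],q['ft_force'],q['grip_force'],q['finger_gap'],q['joint_pos'])
for z in(100,105,127):print(z,proj(s,np.array([610.5,213,z])))
E
```

```text
[555.24311459 190.2093031  198.38752067] [ 1.79999549e+02 -8.67067175e-03  2.20378325e+01] [ 0.28089772  0.12997562 -0.66979728] 60.14644370879978 36.65584470718897 [1.39048638e+01 7.11893003e+00 9.11093543e+01 7.87907688e-04
 8.17630684e+01 8.18669185e+01]
100 (np.float64(313.11711033037994), np.float64(158.3633176868144))
105 (np.float64(313.09644979004025), np.float64(159.07643893020528))
127 (np.float64(312.9933478052514), np.float64(162.63511718256268))
```

View pics/w4.png

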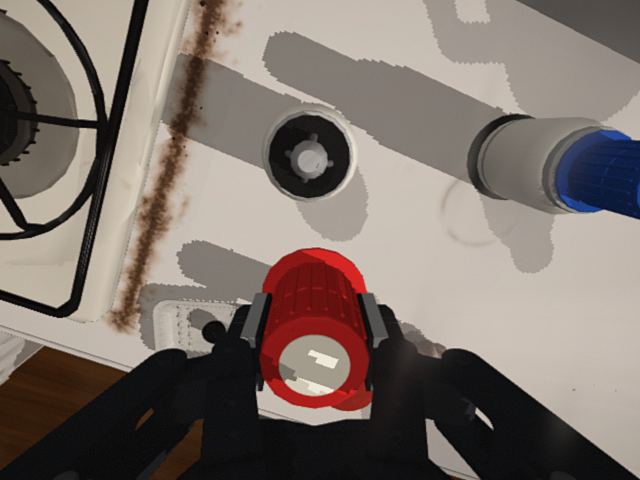

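The wrist view shows the open neck tip at about (312,160) and the black seal centred at about (309.5,155). I'll fit these more precisely.

```bash
python3 - <<'E'
from h import *
import pickle
s,q=pickle.load(open('w4.pkl','rb'))
f=s['frame'];g=cv2.cvtColor(f,cv2.COLOR_RGB2GRAY)[95:215,250:370]
def big(m):
    c=cv2.findContours(m.astype(np.uint8),cv2.RETR_EXTERNAL,cv2.CHAIN_APPROX_NONE)[0];c=max(c,key=len)
    h=cv2.convexHull(c);e=cv2.fitEllipse(h);return (e[0][0]+250,e[0][1]+95),e[1]
print('dark',big(g<60))
k=np.zeros_like(g);cv2.circle(k,(60,63),30,1,-1)
print('neck',big((g>110)*k),big((g>150)*k))
print('neck',[ (t,big((g>t)*k)) for t in (130,170)])
p=q['tool_pos']
for c,z in [(big(g<60)[0],101),(big(g<60)[0],105)]: print(z,at_z(s,*c,z))
hsv=cv2.cvtColor(f,cv2.COLOR_RGB2HSV)
m=((hsv[...,1]>130)&((hsv[...,0]<8)|(hsv[...,0]>172)))
for v in (250,255,260,265,270,275,280,285): 
    u=np.where(m[v,250:380])[0]+250; print(v,u.min(),u.max(),(u.min()+u.max())/2)
# 26mm wide ring scale
for z in(101,105,127):print([np.array(proj(s,np.array([610.5,213,z])+d)).round(1) for d in(np.zeros(3),25*np.array([.927,.375,0]),25*np.array([.375,-.927,0]))])
x=cv2.resize(cv2.cvtColor(f[100:220,250:370],cv2.COLOR_RGB2BGR),None,fx=5,fy=5,interpolation=cv2.INTER_CUBIC);cv2.imwrite('pics/w4c.png',x)
E
```

```text
dark ((308.64400482177734, 156.01846313476562), (80.5256576538086, 82.512939453125))
neck ((312.7117500305176, 160.5563201904297), (28.78473663330078, 32.217369079589844)) ((311.9809150695801, 161.12454986572266), (22.075721740722656, 28.492341995239258))Traceback (most recent call last):
  File "<stdin>", line 11, in <module>
  File "<stdin>", line 7, in big
cv2.error: OpenCV(4.12.0) /io/opencv/modules/imgproc/src/shapedescr.cpp:361: error: (-201:Incorrect size of input array) There should be at least 5 points to fit the ellipse in function 'fitEllipseNoDirect'
```

```bash
python3 - <<'E'
from h import *
import pickle
s,q=pickle.load(open('w4.pkl','rb'))
f=s['frame']
for z in(101,105,127):print([np.array(proj(s,np.array([610.5,213,z])+d)).round(1) for d in(np.zeros(3),25*np.array([.927,.375,0]),25*np.array([.375,-.927,0]))])
x=cv2.resize(cv2.cvtColor(f[100:220,250:370],cv2.COLOR_RGB2BGR),None,fx=5,fy=5,interpolation=cv2.INTER_CUBIC);cv2.imwrite('pics/w4c.png',x)
hsv=cv2.cvtColor(f,cv2.COLOR_RGB2HSV)
m=((hsv[...,1]>130)&((hsv[...,0]<8)|(hsv[...,0]>172)))
for v in range(250,290,5): 
    u=np.where(m[v,250:380])[0]+250; print(v,u.min(),u.max(),(u.min()+u.max())/2)
E
```

```text
[array([313.1, 158.5]), array([313.1, 114.8]), array([354.3, 158.5])]
[array([313.1, 159.1]), array([313.1, 114.6]), array([355. , 159.1])]
[array([313. , 162.6]), array([313. , 113.3]), array([359.5, 162.6])]
250 298 328 313.0
255 287 341 314.0
260 280 349 314.5
265 274 354 314.0
270 269 357 313.0
275 267 361 314.0
280 265 363 314.0
285 263 364 313.5
```

View pics/w4c.png

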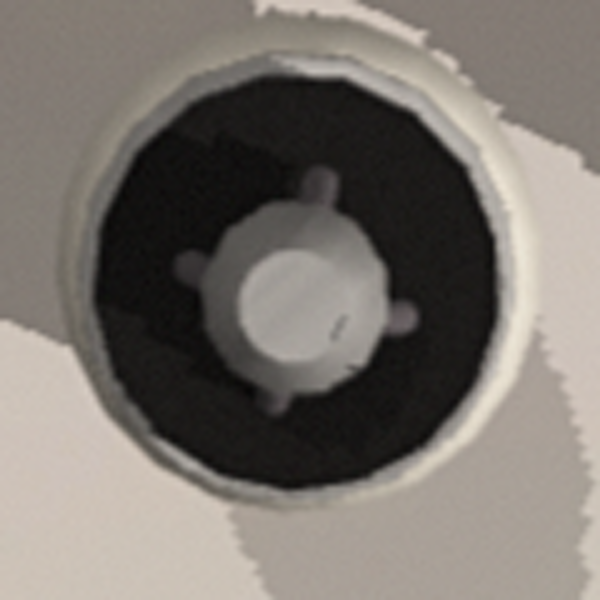

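The tip disc centres at (308.6,161) and the seal at (309.4,156), so relative to the cap axis I should move about x +60, y −3.5 mm. I move over the neck and lower to just above its tip.

Call:
servo_tool(fingers=[0.03, 0.03, 0.03, 0.03, 0.03, 0.03, 0.03, 0.03, 0.03, 0.03], linear=[[0.015, -0.001, 0], [0.035, -0.002, 0], [0.052, -0.003, 0], [0.06, -0.0035, 0], [0.06, -0.0035, 0.01], [0.06, -0.0035, 0.025], [0.06, -0.0035, 0.035], [0.06, -0.0035, 0.035], [0.06, -0.0035, 0.035], [0.06, -0.0035, 0.035]], rotation=[[0, 0, 0], [0, 0, 0], [0, 0, 0], [0, 0, 0], [0, 0, 0], [0, 0, 0], [0, 0, 0], [0, 0, 0], [0, 0, 0], [0, 0, 0]])

```text
time: 6.4
tool_pos: [609.7, 216.1, 164.0]
tcp_rot: [180.0, -0.1, 22.0]
ft_force: [0.7, 0.1, 0.2]
finger_gap: 36.8
grip_force: 60.1
```

```bash
python3 - <<'E'
from h import *
s=snap('scene','s5.png');t=snap('top','t5.png');q=r.sense()
print(q['tool_pos'],q['tcp_rot'],q['ft_force'])
def c(s,u,v):return cv2.resize(cv2.cvtColor(s['frame'][v:v+100,u:u+80],cv2.COLOR_RGB2BGR),None,fx=5,fy=5,interpolation=cv2.INTER_CUBIC)
cv2.imwrite('pics/m5.png',np.hstack([c(s,195,240),c(t,155,165)]))
E
```

```text
[609.91874784 216.15270713 164.24653391] [ 1.79988709e+02 -8.35277956e-02  2.20439553e+01] [-0.35326956 -0.04462998  0.2719399 ]
```

View pics/m5.png

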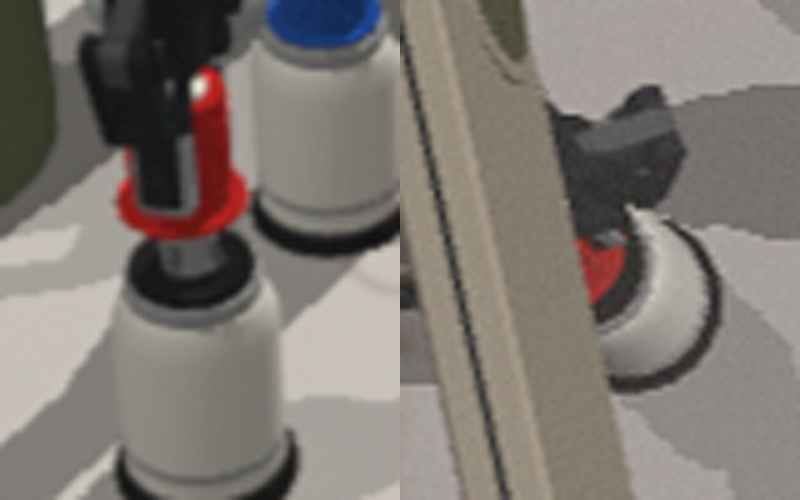

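The scene view shows the flange (183,200 in the crop) in line with the cruet axis, which extrapolates to about 185. I lower until contact.

Call:
servo_tool(fingers=[0.03, 0.03, 0.03, 0.03, 0.03, 0.03, 0.03, 0.03], linear=[[0, 0, 0.003], [0, 0, 0.006], [0, 0, 0.009], [0, 0, 0.012], [0, 0, 0.015], [0, 0, 0.016], [0, 0, 0.016], [0, 0, 0.016]], rotation=[[0, 0, 0], [0, 0, 0], [0, 0, 0], [0, 0, 0], [0, 0, 0], [0, 0, 0], [0, 0, 0], [0, 0, 0]])

```text
time: 7.3
tool_pos: [609.5, 216.1, 147.4]
tcp_rot: [-180.0, -0.0, 22.0]
ft_force: [-0.7, 0.3, -1.9]
finger_gap: 36.9
grip_force: 60.1
```

Call:
servo_tool(fingers=[0.03, 0.03, 0.03, 0.03, 0.03, 0.03, 0.03, 0.03], linear=[[0, 0, 0.002], [0, 0, 0.004], [0, 0, 0.006], [0, 0, 0.008], [0, 0, 0.01], [0, 0, 0.01], [0, 0, 0.01], [0, 0, 0.01]], rotation=[[0, 0, 0], [0, 0, 0], [0, 0, 0], [0, 0, 0], [0, 0, 0], [0, 0, 0], [0, 0, 0], [0, 0, 0]])

```text
time: 8.1
tool_pos: [609.7, 216.0, 137.6]
tcp_rot: [180.0, -0.0, 22.0]
ft_force: [-0.9, -1.9, 3.8]
finger_gap: 36.8
grip_force: 60.5
```

Call:
servo_tool(fingers=[0.03, 0.03, 0.03, 0.03, 0.03, 0.03, 0.03], linear=[[0, 0, 0.001], [0, 0, 0.002], [0, 0, 0.003], [0, 0, 0.004], [0, 0, 0.004], [0, 0, 0.004], [0, 0, 0.004]], rotation=[[0, 0, 0], [0, 0, 0], [0, 0, 0], [0, 0, 0], [0, 0, 0], [0, 0, 0], [0, 0, 0]])

```text
time: 8.8
tool_pos: [609.5, 216.1, 133.4]
tcp_rot: [-180.0, -0.0, 22.0]
ft_force: [-2.4, -1.4, 3.8]
finger_gap: 36.6
grip_force: 61.0
```

Call:
servo_tool(fingers=[0.03, 0.03, 0.03, 0.03, 0.03], linear=[[0, 0, 0.001], [0, 0, 0.002], [0, 0, 0.002], [0, 0, 0.002], [0, 0, 0.002]], rotation=[[0, 0, 0], [0, 0, 0], [0, 0, 0], [0, 0, 0], [0, 0, 0]])

```text
time: 9.3
tool_pos: [609.6, 216.1, 132.1]
tcp_rot: [180.0, -0.0, 22.0]
ft_force: [-4.8, -3.5, 7.9]
finger_gap: 36.4
grip_force: 61.2
```

```bash
python3 - <<'E'
from h import *
F=[]
for i in range(8):
    r.snapshot('wrist');q=r.sense();F.append(q['ft_force'])
print(np.mean(F,0),np.std(F,0),q['tool_pos'],q['wrist_torque'])
E
```

```text
[-4.12786026 -2.41422069  8.48419602] [0.49281636 0.42499451 0.65012039] [609.59384426 216.10227145 132.02373617] [-0.38110251  0.60195432  0.04771276]
```

The force profile fits the snap and then the seal spring: 3.8 N at mouth +7.6, 3.8 N at +3.4, 8.5 N at +2.0. There is a side load of about 4.8 N along −tool x, which I relieve before topping up the push.

Call:
servo_tool(fingers=[0.03, 0.03, 0.03, 0.03, 0.03], linear=[[-0.0005, 0, 0], [-0.001, 0, 0.0003], [-0.001, 0, 0.0005], [-0.001, 0, 0.0005], [-0.001, 0, 0.0005]], rotation=[[0, 0, 0], [0, 0, 0], [0, 0, 0], [0, 0, 0], [0, 0, 0]])

```text
time: 10.2
tool_pos: [609.4, 216.1, 132.0]
tcp_rot: [180.0, -0.1, 22.1]
ft_force: [-0.9, -0.5, 8.6]
finger_gap: 36.8
grip_force: 61.2
```

```bash
cat > f.py <<'E'
from h import *
F=[];W=[]
for i in range(12):
    s=r.snapshot('wrist');q=r.sense();F.append(q['ft_force']);W.append(q['wrist_torque'])
print(np.mean(F,0),np.mean(W,0),q['tool_pos'],q['tcp_rot'],q['time'])
hsv=cv2.cvtColor(s['frame'],cv2.COLOR_RGB2HSV)
m=((hsv[...,1]>130)&((hsv[...,0]<8)|(hsv[...,0]>172)))
v=np.where(m[200:,310:318].any(1))[0]+200;print('flange row',v.min())
E
python3 f.py
```

```text
[-1.21829674 -1.03287468  8.25899697] [-0.21783948  0.21098065  0.00092707] [609.48087408 216.0340285  132.08206448] [ 1.79991567e+02 -1.45965151e-01  2.20471863e+01] 10.8
flange row 248
```

Call:
servo_tool(fingers=[0.03, 0.03, 0.03, 0.03, 0.03], linear=[[-0.0003, 0, 0.0004], [-0.0003, 0, 0.0008], [-0.0003, 0, 0.0008], [-0.0003, 0, 0.0008], [-0.0003, 0, 0.0008]], rotation=[[0, 0, 0], [0, 0, 0], [0, 0, 0], [0, 0, 0], [0, 0, 0]])

```text
time: 11.3
tool_pos: [609.4, 216.1, 131.6]
tcp_rot: [180.0, -0.2, 22.1]
ft_force: [-0.7, -0.4, 9.2]
finger_gap: 36.6
grip_force: 61.3
```

```bash
python3 f.py
```

```text
[-1.25292816 -0.56206446  9.467109  ] [-0.1774368   0.19693783 -0.01597917] [609.48151342 216.06570391 131.67635719] [179.99142046  -0.19143859  22.05000081] 11.9
flange row 248
```

The last step gave 1.2 N over 0.4 mm, which is the seal's 3 N/mm, so the cap is home. The push of about 9.5 N plus the cap's weight comes to about 10 N.

```bash
python3 -c "
from bench import r
print(r.hand_in())"
```

```text
the job is handed in; nothing more can be done
None
```

The red cap is home on the open cruet: the push force followed the expected snap and then the seal's 3 N/mm. I handed the job in at about 12 s with the gripper still holding the cap and pressing down with about 10 N; the spice jar, garlic and cream pot were left alone, and hand-in returned no verdict.

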